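# Nest the collared steel parts cups into one stack

## Robot

A 7-joint arm with a two-finger parallel gripper is mounted at the origin on the work surface. World frame = base frame: x ahead of the robot, y to its left, z up, the work surface at z = 0. Lengths are in m, angles in rad, forces in N, time in s.
With the tool pointing down it reaches from about 0.4 to 0.85 m from the base axis. Payload 10.4 kg.
Tool frame: the origin (TCP) lies on the centre line of the jaws, within the pads' length; the fingertips stand 17 mm ahead of it and the grasp point (between the pads) lies 2 mm behind it (manip.tcp_to_tips is the distance from the TCP to the fingertips, in m); z points along the fingers, x is the direction in which the jaws open and shut, and the axes are right-handed (so a half turn about z gives the same grasp; the last joint's range is limited). The gripper opens to 85 mm and grips with 20 to 120 N. Pads are 22 mm wide; open, the fingers measure 114 mm over their backs; the gripper's body (76 mm by 85 mm) begins 54 mm behind the grasp point. The pads swing forward as they close: fully open they stand 13 mm farther back than shut.
Start: joints at [-1.155, 0.332, -0.065, 1.46, 0.022, 1.35, -0.088], TCP at [0.266, 0.566, 0.248] pointing down, gripper open.
Joint ranges: [-2.6, 2.6], [-0.5, 2.12], [-1.47, 1.34], [0.16, 2.42], [-1.27, 4.41], [0.06, 2.06], [-2.6, 2.6]. Speed limits (rad/s): [2.22, 2.22, 2.79, 2.79, 3.14, 3.14, 3.14].

## Interface

Orientations are given as a unit quaternion [x, y, z, w].
In Python, from workcell import manip gives the robot as it stands.
- The arm moves only by the shell command python3 -m pendant 'ROWS' [FORCE]. ROWS is JSON, a list of rows, each a list of 3 entries, a list of its own where there are three numbers: the shift along the world's x, y, z in cm, then the turn, a rotation vector about the world's x, y, z in degrees, then the closure in counts, from 0 (fully open) to 255 (shut). A call has 1 to 12 rows; each row shifts and turns the pose as measured when the row begins; what a row does not reach is not made up. A row lasts 1/8 s, in which the tool goes at most 62.5 mm and 10.7 degrees, less where a joint would pass 70% of its speed; a pose out of reach is approached as far as the arm can. A call is refused whole if a number of a shift passes 6.25 or a number of a turn 10.7, either way. A call with a gripper value outside its range is refused whole. The fingers move at their own pace and stop on an object; FORCE is the grip in N (left out, the last holds). Time passes only in rows, so rows that do not move let the fingers close. It gives the time, the measured TCP pose, the force and the opening at its end, in the units of the state.
- manip.get_obs(): the state, without advancing time (a new reading comes with each control period).
- manip.camera(name): name is "scene" or "top" or "wrist"; returns a dict with "pixels" (384x512x3 uint8, red, green, blue), "range_z" (384x512 float32, m along the optical axis (not along the pixel's ray), 0 where there is no reading), "K" (3x3 intrinsics, pixels), "origin" and "rotation" of the camera in the world; the wrist camera has in their place "hand_eye" (4x4, takes a point from camera to tool coordinates, whose origin is the TCP and whose axes are the tool frame's). Camera axes: x right, y down, z forward; pixel columns grow to the right and rows downward; lengths in m; the calibration is good to about 2 mm. A picture is of the moment at which its call begins: read the wrist's pose just before it.
- manip.hand_in(): hands the job in, once; it reports no verdict.
The state is a dict: "clock": time; "joint_pos": joint angles; "joint_velocities": joint speeds; "tau": joint torques, N m; "position": TCP position; "ee_rot": TCP orientation; "ft_force": force on the tool from outside, world axes, zero at the start; "torque": the same for the moment, N m; "grip_width": opening from 0.0 (shut) to 1.0 (fully open).
Only numpy, scipy, OpenCV 4.12 (cv2) and the standard library are available. Lean on these libraries where they do the work, as an engineer would, in place of code of your own. Each camera call takes 0.05 s, during which the arm holds its last target.

## Task

Tidy the bench by nesting the two smaller collared steel cups into the largest one, first the middle-sized cup and then the smallest, so that each stands upright with its collar resting all round on the rim of the cup below. Set each cup down gently rather than dropping it in, leave the largest cup where it stands, and do not shift or knock over the rod canister, the oil bottle, the closed tin or the hammer.

Things in the scene. Friction and masses are not known exactly. Their poses are not given: they have to be found in the camera images.
- cup_a_mid (a point): Centre (on the axis, half-way up) of the largest cup: bare steel, round, open top, 70 mm tall. Top 24 mm: cylinder 74 mm across outside, 68 inside. Below it a collar all round, 88 mm across, 4 thick, underside 42 mm above the foot; then a taper to the 46 mm foot. z: up the axis to the mouth. 0.35 kg. Bottom of the stack.
- cup_b_mid (a point): Centre (on the axis, half-way up) of the middle cup: bare steel, round, open top, 70 mm tall. Top 24 mm: cylinder 64 mm across outside, 58 inside. Below it a collar all round, 78 mm across, 4 thick, underside 42 mm above the foot; then a taper to the 40 mm foot. z: up the axis to the mouth. 0.16 kg. Starts leaning 25 degrees in a cradle.
- cup_c_mid (a point): Centre (on the axis, half-way up) of the smallest cup: bare steel, round, open top, 70 mm tall. Top 24 mm: cylinder 54 mm across outside, 48 inside. Below it a collar all round, 68 mm across, 4 thick, underside 42 mm above the foot; then a taper to the 33 mm foot. z: up the axis to the mouth. 0.13 kg. Starts leaning 33 degrees in a cradle.
- cradle_b: Fixed grey steel-bar cradle of the middle cup; origin on the bench under the cup's foot, -x is the way the mouth leans (roughly to the robot). The foot stands on its sloping floor, the collar leans on two rails at the lower side that end beside the collar: the cup's top is free all round. Lift the cup out along its own axis.
- cradle_c: Fixed grey steel-bar cradle of the smallest cup, made and placed like the other, with a 33 degree lean.
- stand_a: Fixed 90 mm square, 6 mm thick steel plate on which the largest cup stands; origin at its underside. A nested cup's collar rests on the rim below, so each cup ends 28 mm above the one below it, with about 2 mm of play sideways.
- canister_mid (a point): Centre (half-way up) of the grey welding-rod canister with a black cap, a bystander: an upright cylinder 180 mm tall, 47 mm across, standing loose about 90 mm (centre to centre) from the largest cup, on any side but the far one; it stands in the way of a hand turned the wrong way.
- oil_mid (a point): Centre (half-way up) of the grey oil bottle, a bystander: upright, 130 mm tall, 50 mm across, standing loose close behind and to the left (+x, +y of cradle_c, about 45 and 95 mm from its origin) of the smallest cup's cradle: a hand held upright over that cup would come near it.
- tin_mid (a point): Centre (half-way up) of the closed steel tin with a white lid, a bystander: an upright plain cylinder 85 mm tall, 68 mm across, standing loose on the bench.
- hammer_pt (a point): Point 12 mm above the underside of the hammer, a bystander lying flat on the bench in front of the robot, about half-way along its handle; 220 mm long, about 30 mm high.
Not all that is in view belongs to the job. Leave any red or yellow look-alike of the part that bears cup_a_mid alone.

How it is judged:
On the way, in this order (a step that is already met when the one before it is completed fails the run):
1. the middle cup is nested in the largest cup (horizontal distance between cup_b_mid and cup_a_mid below 0.005 m and z of cup_b_mid in the frame of cup_a_mid between 0.025 and 0.031 m and angle between cup_b_mid's own z axis and vertical below 0.06 rad), for 0.2 s.
2. the smallest cup is nested in the middle cup (horizontal distance between cup_c_mid and cup_b_mid below 0.005 m and z of cup_c_mid in the frame of cup_b_mid between 0.025 and 0.031 m and angle between cup_c_mid's own z axis and vertical below 0.06 rad), for 0.2 s.
At the end, for the whole second after the job is handed in: The three cups stand as one upright stack at rest, largest below, then the middle one and the smallest: each centre within 5 mm sideways of the one below and 25 to 31 mm above it (collar on rim is 28 mm), each within 0.06 rad of upright; the largest cup is within 30 mm of where it started (all of step 1 and all of step 2 and linear speed of each of cup_a, cup_b, cup_c below 0.02 m/s and angle between cup_a_mid's own z axis and vertical below 0.06 rad and distance of cup_a_mid from where it was at the start of the episode below 0.03 m); the robot touches nothing.
It fails at once if a cup is dropped in: faster than 0.5 m/s inside the mouth of the cup below ((horizontal distance between cup_b_mid and cup_a_mid below 0.02 m and z of cup_b_mid in the frame of cup_a_mid between 0 and 0.06 m and linear speed of cup_b above 0.5 m/s) or (horizontal distance between cup_c_mid and cup_b_mid below 0.02 m and z of cup_c_mid in the frame of cup_b_mid between 0 and 0.06 m and linear speed of cup_c above 0.5 m/s)).
It fails at once if the largest cup is shifted more than 40 mm (distance of cup_a_mid from where it was at the start of the episode above 0.04 m).
It fails at once if the rod canister is shifted more than 30 mm or knocked over (distance of canister_mid from where it was at the start of the episode above 0.03 m).
It fails at once if the oil bottle is shifted more than 30 mm or knocked over (distance of oil_mid from where it was at the start of the episode above 0.03 m).
It fails at once if the tin or the hammer is shifted more than 30 mm (distance of any of tin_mid, hammer_pt from where it was at the start of the episode above 0.03 m).
It also fails if it takes over 64 s, if anything falls off the work surface, if the arm or the gripper's body presses on something with over 40 N, if the wrist force passes 120 N, or if a joint passes its speed limit or range.

## Working session

There is one attempt and no reset: what is moved stays moved. The work goes in short steps, Python scripts to look and compute and a shell command to move; the robot and the scene stay as the last step left them, time stands still between calls to the robot, and variables do not carry over. Pictures are saved under pics/ and viewed, and the job is handed in when it is done.

```bash
ls; mkdir -p pics; python3 - <<'E'
from workcell import manip
import cv2,numpy as np
o=manip.get_obs()
print({k:np.round(v,3) for k,v in o.items()})
for n in ["scene","top"]:
    c=manip.camera(n); cv2.imwrite(f"pics/{n}0.png",c["pixels"][:,:,::-1]); np.savez(f"{n}0.npz",**c)
    print(n,c["K"],c["origin"],c["rotation"])
E
```

```text
pics
{'clock': np.float64(0.0), 'joint_pos': array([-1.155,  0.333, -0.065,  1.461,  0.022,  1.35 , -0.088]), 'joint_velocities': array([-0.001,  0.001,  0.   ,  0.   , -0.   ,  0.001, -0.001]), 'tau': array([-1.0000e-03, -6.2545e+01,  4.9000e-02, -3.9161e+01,  1.6000e-02,
        1.0000e-02, -0.0000e+00]), 'position': array([0.265, 0.565, 0.248]), 'ee_rot': array([ 0.844,  0.536, -0.001,  0.   ]), 'ft_force': array([-0.39 , -0.033,  0.713]), 'torque': array([-0.061, -0.008, -0.004]), 'grip_width': np.float64(1.0)}
scene [[388.02116796   0.         256.07079109]
 [  0.         388.02116796 191.24766928]
 [  0.           0.           1.        ]] [1.54596993 0.42736107 0.74251165] [ 0.46705597  0.73494401 -0.41107923 -0.26968478]
top [[377.58825114   0.         258.5297871 ]
 [  0.         377.58825114 187.77160022]
 [  0.           0.           1.        ]] [0.32784672 0.00324545 1.28461482] [-0.69388296  0.7119425  -0.07784736  0.07486055]
```

View pics/scene0.png

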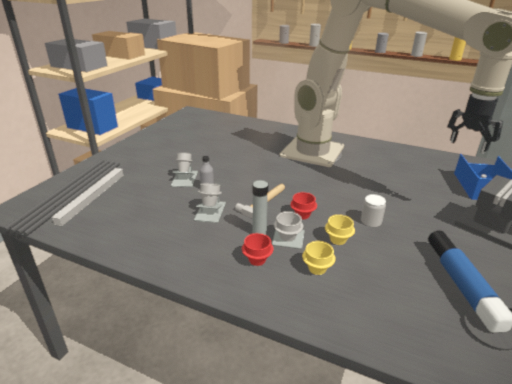

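View pics/top0.png

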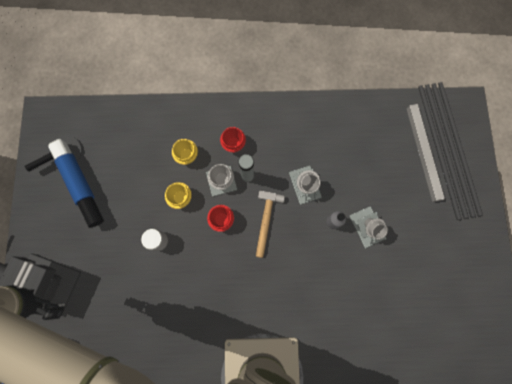

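```bash
cat > h.py <<'E'
import numpy as np,cv2
from scipy.spatial.transform import Rotation as R
def pose(c):
    return np.array(c["origin"]),R.from_quat(c["rotation"]).as_matrix() if np.size(c["rotation"])==4 else np.array(c["rotation"])
def cloud(c):
    K=c["K"];z=c["range_z"];v,u=np.mgrid[:z.shape[0],:z.shape[1]]
    P=np.stack([(u-K[0,2])/K[0,0]*z,(v-K[1,2])/K[1,1]*z,z],-1)
    o,r=pose(c); return P@r.T+o
def proj(c,p):
    o,r=pose(c); q=(np.atleast_2d(p)-o)@r; q=q/q[:,2:]; return (q@c["K"].T)[:,:2]
def ray(c,uv,zp):
    o,r=pose(c);d=r@np.linalg.inv(c["K"])@np.array([uv[0],uv[1],1.]);return o+d*(zp-o[2])/d[2]
E
python3 - <<'E'
from h import *
for n,px in [("top",dict(cupA=(220,178),can=(246,162),b=(305,185),c=(371,228),oil=(338,219),tin=(152,240),ham=(264,225),table=(320,280))),("scene",dict(cupA=(289,222),can=(260,188),tin=(374,203),oil=(207,165)))]:
    c=np.load(n+"0.npz");P=cloud(c)
    for k,(u,v) in px.items(): print(n,k,P[v,u].round(3),P[v,u]is not None and c["range_z"][v,u])
    crops=dict(top=[(195,130,110,90),(280,150,130,100)],scene=[(225,170,110,90),(160,140,110,90)])[n]
    for i,(x,y,w,h) in enumerate(crops):
        im=c["pixels"][y:y+h,x:x+w,::-1]; cv2.imwrite(f"pics/{n}c{i}.png",cv2.resize(im,None,fx=6,fy=6,interpolation=cv2.INTER_CUBIC))
E
```

```text
top cupA [0.646 0.127 0.012] 1.3097905
top can [0.653 0.031 0.177] 1.151101
top b [ 0.608 -0.164  0.035] 1.2820151
top c [ 0.45  -0.355  0.098] 1.1876312
top oil [ 0.479 -0.25   0.117] 1.1743575
top tin [0.431 0.335 0.086] 1.1903845
top ham [ 0.477 -0.021  0.026] 1.2615008
top table [ 0.293 -0.201 -0.003] 1.2510549
scene cupA [0.606 0.117 0.038] 1.2069159
scene can [0.672 0.045 0.178] 1.1082168
scene tin [0.46  0.343 0.088] 1.2150259
scene oil [ 0.489 -0.244  0.102] 1.3924079
```

```bash
cd pics; python3 -c "
import cv2,numpy as np
a=[cv2.resize(cv2.imread(f),(400,300)) for f in ['topc0.png','topc1.png','scenec0.png','scenec1.png']]
cv2.imwrite('m0.png',np.vstack([np.hstack(a[:2]),np.hstack(a[2:])]))"
```

```text
(no output)
```

View pics/m0.png

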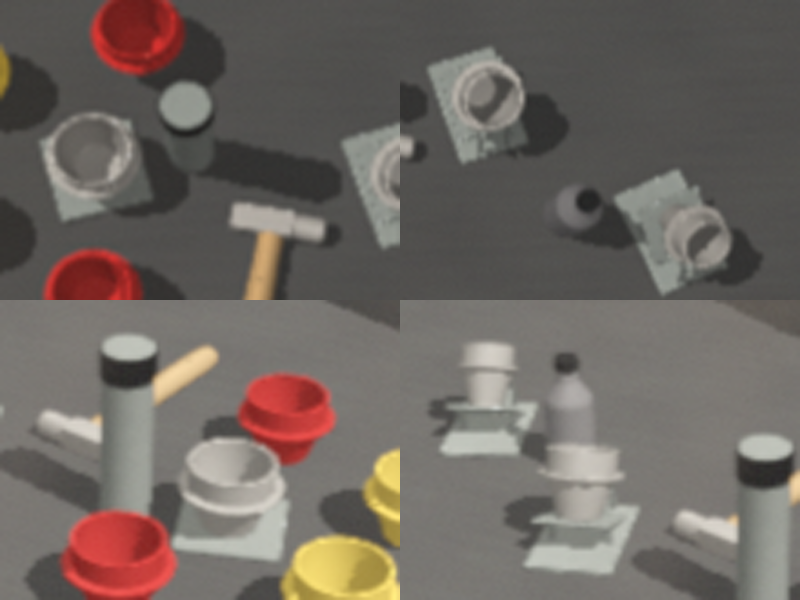

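```bash
python3 - <<'E'
from workcell import manip
from h import *
print([a for a in dir(manip) if a[0]!='_'],manip.tcp_to_tips)
c=manip.camera("wrist");print(c["K"],np.round(c["hand_eye"],3))
cv2.imwrite("pics/w0.png",c["pixels"][:,:,::-1])
for n in ["top","scene"]:
    c=np.load(n+"0.npz");P=cloud(c).reshape(-1,3)
    for k,x,y,lo in [("A",.63,.12,.068),("B",.60,-.17,.085),("C",.45,-.36,.085),("Aplate",.63,.12,.0)]:
        m=(np.hypot(P[:,0]-x,P[:,1]-y)<.06)&(P[:,2]>lo)&(P[:,2]<.13)
        q=P[m]
        print(n,k,m.sum(),q.mean(0).round(3) if m.sum() else 0,q.min(0).round(3),q.max(0).round(3))
    for k,x,y,z in [("can",.66,.035,.165),("oil",.485,-.245,.08),("tin",.44,.335,.08)]:
        m=(np.hypot(P[:,0]-x,P[:,1]-y)<.06)&(P[:,2]>z); q=P[m]; print(n,k,((q.max(0)+q.min(0))/2).round(3),q.max(0)-q.min(0))
E
```

```text
['MotionError', 'camera', 'get_obs', 'hand_in', 'tcp_to_tips'] 0.017
[[325.50665205   0.         251.28735635]
 [  0.         325.50665205 197.05362823]
 [  0.           0.           1.        ]] [[ 1.    -0.     0.001 -0.   ]
 [-0.     0.959  0.284 -0.073]
 [-0.001 -0.284  0.959 -0.126]
 [ 0.     0.     0.     1.   ]]
top A 88 [0.643 0.122 0.075] [0.605 0.087 0.068] [0.678 0.157 0.083]
top B 144 [ 0.618 -0.165  0.095] [ 0.572 -0.202  0.085] [ 0.646 -0.131  0.114]
top C 147 [ 0.46  -0.37   0.096] [ 0.419 -0.406  0.085] [ 0.482 -0.344  0.113]
top Aplate 869 [0.63  0.119 0.027] [0.572 0.062 0.   ] [0.683 0.177 0.083]
top can [0.654 0.033 0.175] [0.04620444 0.04582801 0.01984614]
top oil [ 0.486 -0.256  0.107] [0.04535357 0.04733988 0.05433078]
top tin [0.436 0.339 0.086] [0.0598279  0.06255442 0.01146111]
scene A 140 [0.641 0.128 0.073] [0.602 0.09  0.068] [0.676 0.163 0.079]
scene B 164 [ 0.622 -0.157  0.096] [ 0.569 -0.196  0.085] [ 0.646 -0.129  0.111]
scene C 105 [ 0.46  -0.365  0.097] [ 0.427 -0.396  0.085] [ 0.48  -0.341  0.111]
scene Aplate 979 [0.645 0.129 0.036] [0.581 0.061 0.   ] [0.689 0.179 0.079]
scene can [0.656 0.038 0.174] [0.04599382 0.04769616 0.01727398]
scene oil [ 0.489 -0.252  0.106] [0.03923499 0.04591614 0.05262302]
scene tin [0.433 0.343 0.084] [0.06529892 0.06022867 0.00823594]
```

View pics/w0.png

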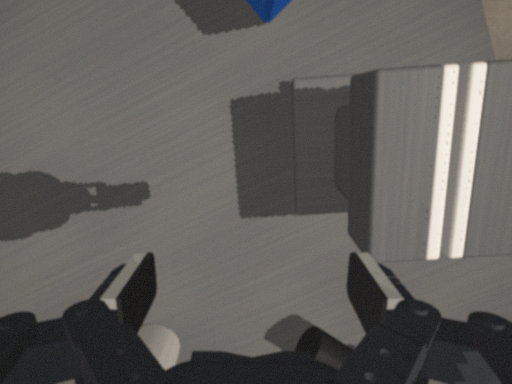

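```bash
python3 -m pendant '[[[2.6,-5.4,0.6],[0,0,-6.2],0],[[2.6,-5.4,0.6],[0,0,-6.2],0],[[2.6,-5.4,0.6],[0,0,-6.2],0],[[2.6,-5.4,0.6],[0,0,-6.2],0],[[2.6,-5.4,0.6],[0,0,-6.2],0],[[2.6,-5.4,0.6],[0,0,-6.2],0],[[2.6,-5.4,0.6],[0,0,-6.2],0],[[2.6,-5.4,0.6],[0,0,-6.2],0],[[2.6,-5.4,0.6],[0,0,-6.2],0],[[2.6,-5.4,0.6],[0,0,-6.2],0],[[2.6,-5.4,0.6],[0,0,-6.2],0],[[2.6,-5.4,0],[0,0,-6.2],0]]' 40
cat >> h.py <<'E'
def wrist(name):
    from workcell import manip
    o=manip.get_obs(); c=dict(manip.camera("wrist"))
    T=np.eye(4);T[:3,:3]=R.from_quat(o["ee_rot"]).as_matrix();T[:3,3]=o["position"]
    W=T@c["hand_eye"];c["origin"]=W[:3,3];c["rotation"]=W[:3,:3]
    np.savez(name+".npz",**c);cv2.imwrite(f"pics/{name}.png",c["pixels"][:,:,::-1]);return o,c
def show(o):
    m=R.from_quat(o["ee_rot"]).as_matrix()
    print("t",o["clock"].round(2),"p",o["position"].round(4),"x",m[:,0].round(3),"z",m[:,2].round(3),"F",o["ft_force"].round(1),"w",round(float(o["grip_width"]),3),"j",o["joint_pos"].round(2))
E
python3 -c "
from h import *
o,c=wrist('w1');show(o)"
```

```text
clock: 1.65
position: [0.5795, -0.1011, 0.3136]
ee_rot: [0.995, -0.099, -0.001, -0.002]
ft_force: [0.5, 1.8, 0.1]
grip_width: 0.998Traceback (most recent call last):
  File "<string>", line 3, in <module>
    o,c=wrist('w1');show(o)
                    ~~~~^^^
  File "h.py", line 21, in show
    print("t",o["clock"].round(2),"p",o["position"].round(4),"x",m[:,0].round(3),"z",m[:,2].round(3),"F",o["ft_force"].round(1),"w",round(float(o["grip_width"]),3),"j",o["joint_pos"].round(2))
              ^^^^^^^^^^^^^^^^
AttributeError: 'float' object has no attribute 'round'
```

View pics/w1.png

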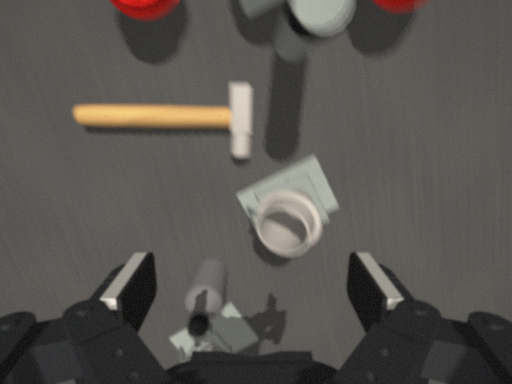

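```bash
sed -i 's/o\["clock"\].round(2)/round(float(o["clock"]),2)/' h.py; python3 -m pendant '[[[0,0,0],[0,0,0],0],[[0,0,0],[0,0,0],0]]' >/dev/null
python3 - <<'E'
from h import *
o,c=wrist('w2');show(o)
P=cloud(c);np.set_printoptions(suppress=True)
cv2.imwrite("pics/w2c.png",cv2.resize(c["pixels"][130:270,210:370,::-1],None,fx=5,fy=4.2,interpolation=cv2.INTER_CUBIC))
Q=P.reshape(-1,3)
m=(np.hypot(Q[:,0]-.6,Q[:,1]+.17)<.08)&(Q[:,2]>.08)&(Q[:,2]<.13);print(m.sum(),Q[m].min(0),Q[m].max(0))
z=P[...,2]; 
im=np.clip(z*2000,0,255).astype(np.uint8)[130:270,210:370]
cv2.imwrite("pics/w2z.png",cv2.resize(im,None,fx=5,fy=4.2,interpolation=cv2.INTER_NEAREST))
E
```

```text
t 1.95 p [ 0.5799 -0.1106  0.3117] x [ 0.977 -0.213 -0.003] z [-0.003 -0.001 -1.   ] F [-0.6  0.2 -0.3] w 1.002 j [-0.39  0.25  0.61  1.48 -0.14  1.45  0.01]
1745 [ 0.56962244 -0.20214274  0.08002574] [ 0.64420546 -0.12926992  0.11161885]
```

View pics/w2c.png

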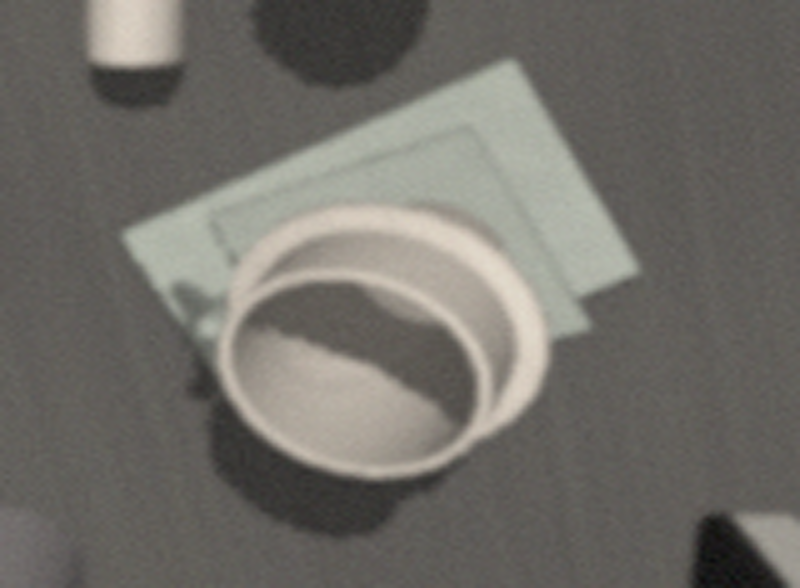

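View pics/w2z.png

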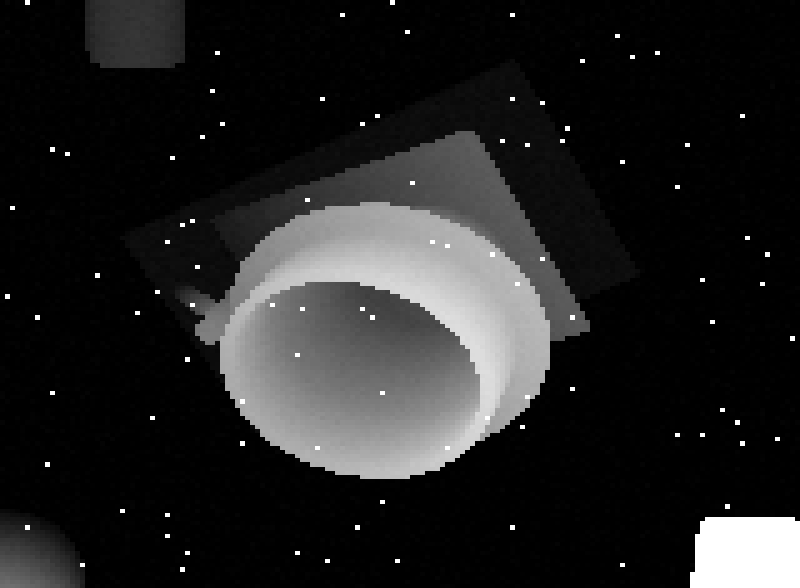

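```bash
cat >> h.py <<'E'
from scipy.optimize import least_squares
def fitcup(P,seeds,ctr,rcyl,rcol,H0=.046,verbose=True):
    """seeds: (u,v) pixels on collar top. plane -> axis -> circle of outer cylinder"""
    S=np.array([np.median(P[v-1:v+2,u-1:u+2].reshape(-1,3),0) for u,v in seeds])
    Q=P.reshape(-1,3);Q=Q[np.linalg.norm(Q-ctr,axis=1)<.07]
    def plane(S):
        c=S.mean(0);n=np.linalg.svd(S-c)[2][2];n*=np.sign(n[2]);return c,n
    c,n=plane(S)
    for k in range(6):
        d=(Q-c)@n; rad=(Q-axp(c,n,ctr,k)) if 0 else None
        if k==0: p0=np.array(ctr)-n*((np.array(ctr)-c)@n)
        r=np.linalg.norm((Q-p0)-np.outer((Q-p0)@n,n),axis=1)
        m=(abs(d)<.002)&(r>rcyl+.0015)&(r<rcol-.0005)
        c,n=plane(Q[m]); p0=p0-n*((p0-c)@n)
        # circle from the cylinder's outer wall, between collar and rim
        e1=np.cross(n,[0,1,0]);e1/=np.linalg.norm(e1);e2=np.cross(n,e1)
        d=(Q-p0)@n; X=(Q-p0)@e1;Y=(Q-p0)@e2;r=np.hypot(X,Y)
        w=(d>.004)&(d<.021)&(abs(r-rcyl)<(.006 if k<2 else .003 if k<4 else .0015))&(r>rcyl-.0018)
        s=least_squares(lambda q:np.hypot(X[w]-q[0],Y[w]-q[1])-rcyl,[0,0],loss='soft_l1',f_scale=.001)
        # collar's outer edge as second estimate
        p0=p0+e1*s.x[0]+e2*s.x[1]
    if verbose:
        X=(Q-p0)@e1;Y=(Q-p0)@e2;d=(Q-p0)@n;r=np.hypot(X,Y)
        t=(abs(d-.024)<.002)&(r<rcyl+.002)&(r>rcyl-.004)
        top=np.percentile(d[(r<rcyl+.001)&(r>rcyl-.003)],98)
        col=np.percentile(r[abs(d)<.0015],99)
        print("n",n.round(3),"lean deg",np.degrees(np.arccos(n[2])).round(1),"collar ctr",p0.round(4),"ncollar",m.sum(),"ncyl",w.sum(),"rms mm",1e3*np.sqrt(np.mean((np.linalg.norm((Q[m]-c)@n[:,None],axis=1))**2)).round(2),"top d",top.round(4),"collar r",col.round(4), "foot",(p0-n*H0).round(4),"mid",(p0-n*(H0-.035)).round(4))
    return p0,n
E
sed -i 's/ rad=(Q-axp(c,n,ctr,k)) if 0 else None//' h.py
python3 - <<'E'
from h import *
c=np.load("w2.npz");P=cloud(c)
s=[(210+int(x/5),130+int(y/4.2)) for x,y in [(300,222),(380,217),(460,236),(525,300),(535,360),(260,255)]]
print([P[v,u].round(3) for u,v in s])
fitcup(P,s,[.61,-.165,.08],.032,.039)
E
```

```text
[array([ 0.596, -0.132,  0.075]), array([ 0.614, -0.133,  0.083]), array([ 0.63 , -0.14 ,  0.089]), array([ 0.641, -0.16 ,  0.091]), array([ 0.641, -0.177,  0.089]), array([ 0.585, -0.141,  0.07 ])]
n [-0.398 -0.116  0.91 ] lean deg 24.5 collar ctr [ 0.6106 -0.1661  0.0773] ncollar 349 ncyl 426 rms mm 0.0 top d 0.0244 collar r 0.0428 foot [ 0.6289 -0.1608  0.0354] mid [ 0.615  -0.1649  0.0673]
```

```bash
python3 -m pendant '[[[1,5.5,0],[0,0,4],0],[[1,5.5,0],[0,0,4],0],[[1,5.5,0],[0,0,4],0],[[0.5,4.5,0],[0,0,0],0],[[0,0,0],[0,0,0],0],[[0,0,0],[0,0,0],0]]' >/dev/null
python3 - <<'E'
from h import *
o,c=wrist('w3');show(o)
E
```

```text
t 2.75 p [0.6108 0.1157 0.3132] x [ 1.     0.018 -0.002] z [-0.002  0.004 -1.   ] F [-0.4 -1.4  0.8] w 1.001 j [-0.62  0.31  0.47  1.39 -0.14  1.47 -0.14]
```

View pics/w3.png

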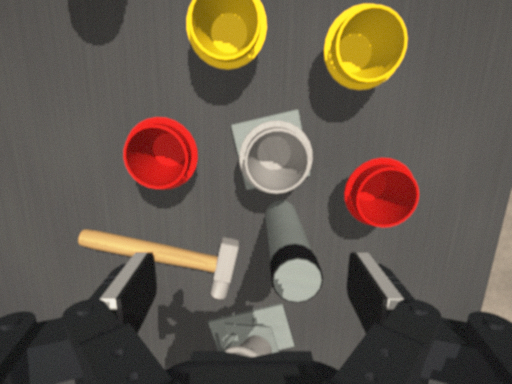

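```bash
python3 - <<'E'
from h import *
c=np.load("w3.npz");P=cloud(c);Q=P.reshape(-1,3);px=c["pixels"].reshape(-1,3).astype(int)
m=(np.hypot(Q[:,0]-.64,Q[:,1]-.125)<.05)&(abs(Q[:,2]-.076)<.004)
q=Q[m];print("rim n",m.sum(),"z",np.percentile(q[:,2],[5,50,95]).round(4))
m&=(abs(Q[:,2]-np.median(q[:,2]))<.0015);q=Q[m]
(u,r)=cv2.minEnclosingCircle(q[:,:2].astype(np.float32));print("enclosing",u,r)
s=least_squares(lambda p:np.hypot(q[:,0]-p[0],q[:,1]-p[1])-.0355,[.64,.125],loss='soft_l1',f_scale=.001);print("rim ctr",s.x.round(4))
m=(np.hypot(Q[:,0]-.655,Q[:,1]-.035)<.035)&(Q[:,2]>.172);q=Q[m];print("can",cv2.minEnclosingCircle(q[:,:2].astype(np.float32)),q[:,2].max())
for k,mask in [("red",(px[:,0]>130)&(px[:,1]<60)),("yel",(px[:,0]>130)&(px[:,1]>90)&(px[:,2]<60))]:
    q=Q[mask&(Q[:,2]>.05)&(Q[:,2]<.2)]
    lab=[]
    for t in range(2):
        if len(q)<20:break
        ctr=q[0];mm=np.hypot(q[:,0]-ctr[0],q[:,1]-ctr[1])<.1
        print(k,q[mm].min(0).round(3),q[mm].max(0).round(3));q=q[~mm]
E
```

```text
rim n 589 z [0.0733 0.076  0.0774]
enclosing (0.6391394734382629, 0.12333044409751892) 0.037094488739967346
rim ctr [0.6389 0.1235]
can ((0.6528492569923401, 0.03414313122630119), 0.02360442653298378) 0.18215879286198505
red [0.464 0.088 0.05 ] [0.537 0.161 0.073]
red [0.734 0.046 0.05 ] [0.807 0.118 0.072]
yel [0.543 0.23  0.05 ] [0.617 0.291 0.073]
yel [0.695 0.21  0.05 ] [0.768 0.283 0.073]
```

```bash
python3 -m pendant '[[[-1.8,-5.5,0],[0,0,-4],0],[[-1.8,-5.5,0],[0,0,-4],0],[[-1.8,-5.5,0],[0,0,-4],0],[[-1.8,-5.5,0],[0,0,-4],0],[[-1.8,-5.5,0],[0,0,-4],0],[[-1.8,-5.5,0],[0,0,-4],0],[[-1.5,-5.5,0],[0,0,-4],0],[[0,0,0],[0,0,0],0],[[0,0,0],[0,0,0],0]]' >/dev/null
python3 - <<'E'
from h import *
o,c=wrist('w4');show(o)
E
```

```text
t 3.92 p [ 0.4754 -0.286   0.3148] x [ 0.88  -0.476  0.002] z [ 0.007  0.008 -1.   ] F [0.5 0.  0.2] w 1.002 j [-0.22  0.17  0.78  1.58 -0.13  1.44  0.08]
```

View pics/w4.png

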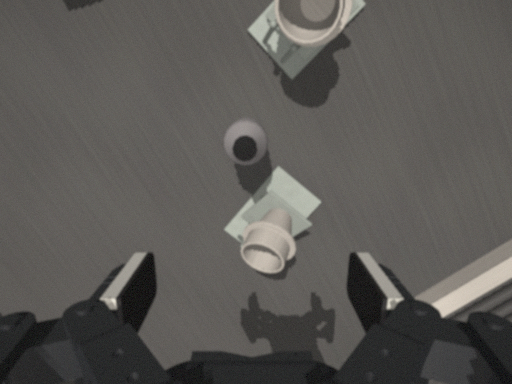

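```bash
python3 - <<'E'
from h import *
c=np.load("w4.npz");P=cloud(c)
x0,y0,w,h=200,150,160,140
cv2.imwrite("pics/w4c.png",cv2.resize(c["pixels"][y0:y0+h,x0:x0+w,::-1],None,fx=5,fy=4.2,interpolation=cv2.INTER_CUBIC))
Q=P.reshape(-1,3)
for z in [.06,.07,.08,.09,.1]:
    m=(np.hypot(Q[:,0]-.46,Q[:,1]+.36)<.07)&(abs(Q[:,2]-z)<.005);print(z,m.sum(),Q[m].min(0).round(3),Q[m].max(0).round(3))
E
```

```text
0.06 323 [ 0.414 -0.398  0.055] [ 0.485 -0.349  0.065]
0.07 436 [ 0.421 -0.409  0.065] [ 0.481 -0.346  0.075]
0.08 508 [ 0.415 -0.407  0.075] [ 0.479 -0.342  0.085]
0.09 660 [ 0.416 -0.407  0.085] [ 0.481 -0.343  0.095]
0.1 386 [ 0.425 -0.406  0.095] [ 0.478 -0.353  0.105]
```

View pics/w4c.png

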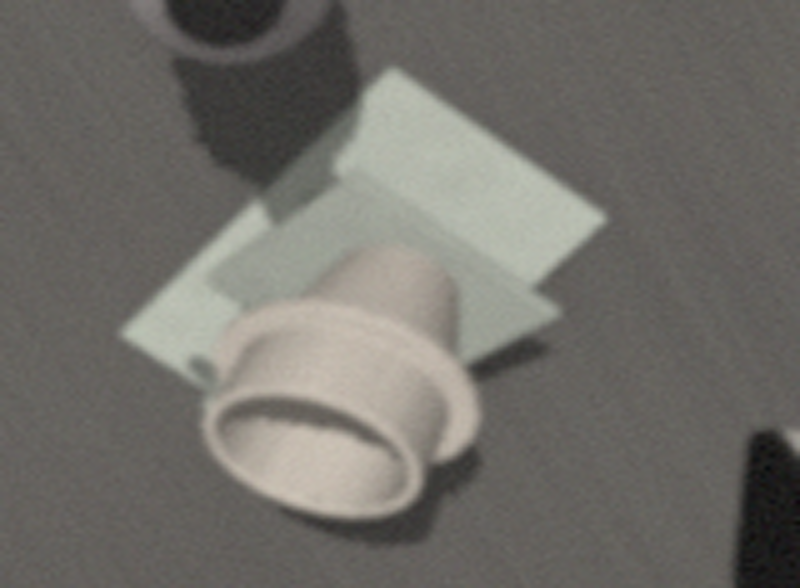

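```bash
python3 - <<'E'
from h import *
c=np.load("w4.npz");P=cloud(c)
s=[(200+int(x/5),150+int(y/4.2)) for x,y in [(300,318),(380,328),(435,360),(462,410),(240,345)]]
print([P[v,u].round(3) for u,v in s])
fitcup(P,s,[.453,-.37,.08],.027,.034)
fitcup(P,s,[.447,-.375,.08],.027,.034)
Q=P.reshape(-1,3)
m=(np.hypot(Q[:,0]-.485,Q[:,1]+.25)<.04)&(Q[:,2]>.03)
print("oil",cv2.minEnclosingCircle(Q[m&(Q[:,2]<.1)][:,:2].astype(np.float32)),Q[m][:,2].max(),Q[m&(Q[:,2]>.12)].mean(0))
E
```

```text
[array([ 0.454, -0.347,  0.086]), array([ 0.469, -0.357,  0.093]), array([ 0.477, -0.37 ,  0.095]), array([ 0.474, -0.389,  0.087]), array([ 0.434, -0.353,  0.072])]
n [-0.502 -0.192  0.843] lean deg 32.5 collar ctr [ 0.4514 -0.3734  0.0775] ncollar 281 ncyl 437 rms mm 0.0 top d 0.0241 collar r 0.0352 foot [ 0.4745 -0.3646  0.0387] mid [ 0.457  -0.3713  0.0682]
n [-0.509 -0.192  0.839] lean deg 32.9 collar ctr [ 0.4494 -0.3733  0.0764] ncollar 263 ncyl 453 rms mm 0.0 top d 0.0241 collar r 0.0361 foot [ 0.4727 -0.3644  0.0378] mid [ 0.4549 -0.3712  0.0672]
oil ((0.48388001322746277, -0.2562844753265381), 0.024777792394161224) 0.4414286960847323 [ 0.47607837 -0.26595245  0.37240209]
```

```bash
python3 - <<'E'
from h import *
c=np.load("w4.npz");K=c["K"];z=c["range_z"];v,u=np.mgrid[:384,:512]
P=np.stack([(u-K[0,2])/K[0,0]*z,(v-K[1,2])/K[1,1]*z,z],-1)@c["hand_eye"][:3,:3].T+c["hand_eye"][:3,3]
m=(z>0)&(z<.2)
q=P[m];print(m.sum())
for s in (-1,1):
    f=q[(q[:,0]*s>.02)&(q[:,2]>-.02)]
    print(s,len(f),f.min(0).round(4),f.max(0).round(4),np.percentile(f[:,2],[50,95,99]).round(4))
    g=q[(q[:,0]*s>.02)&(q[:,2]>-.05)]; print(np.abs(g[:,0]).min().round(4),np.abs(g[:,0]).max().round(4),g[:,1].min(),g[:,1].max())
E
```

```text
32545
-1 1582 [-0.0566 -0.0116 -0.02  ] [-0.0421  0.0119  0.0039] [-0.0109  0.0006  0.0029]
0.0364 0.073 -0.0143549694744846 0.011854010576064777
1 1588 [ 0.042  -0.0115 -0.02  ] [0.0569 0.0116 0.0049] [-0.0105  0.0008  0.0029]
0.0368 0.0743 -0.01420599745025617 0.012188592420739233
```

```bash
cat >> h.py <<'E'
def plan(p,z,x,q=None):
    from workcell import manip
    o=manip.get_obs();z=np.array(z,float);z/=np.linalg.norm(z);x=np.array(x,float);x=x-z*(x@z);x/=np.linalg.norm(x)
    T=np.stack([x,np.cross(z,x),z],1)
    d=(np.array(p)-o["position"])*100;rv=(R.from_matrix(T)*R.from_quat(o["ee_rot"]).inv()).as_rotvec(degrees=True)
    n=max(abs(d).max()/5.5,np.linalg.norm(rv)/9)
    show(o);print("shift cm",d.round(2),"rot",rv.round(1),"rows>=",n.round(2)); k=int(np.ceil(n)) or 1
    print("per row",k,(d/k).round(2),(rv/k).round(2))
E
python3 - <<'E'
from h import *
n=np.array([-.402,-.117,.908]);n/=np.linalg.norm(n);c=np.array([.6106,-.1661,.0773])
plan(c+.10*n,-n,[.28,-.96,0])
E
```

```text
t 3.98 p [ 0.4752 -0.2863  0.3149] x [ 0.88  -0.476  0.002] z [ 0.006  0.008 -1.   ] F [-0.7  0.1  1.1] w 1.002 j [-0.22  0.17  0.78  1.58 -0.13  1.44  0.08]
shift cm [  9.52  10.85 -14.68] rot [ 15.7 -19.3 -44.6] rows>= 5.67
per row 6 [ 1.59  1.81 -2.45] [ 2.61 -3.21 -7.44]
```

```bash
python3 -m pendant '[[[1.6,1.8,-2.4],[2.6,-3.2,-7.4],0],[[1.6,1.8,-2.4],[2.6,-3.2,-7.4],0],[[1.6,1.8,-2.4],[2.6,-3.2,-7.4],0],[[1.6,1.8,-2.4],[2.6,-3.2,-7.4],0],[[1.6,1.8,-2.4],[2.6,-3.2,-7.4],0],[[1.6,1.8,-2.4],[2.6,-3.2,-7.4],0],[[0,0,0],[0,0,0],0],[[0,0,0],[0,0,0],0]]' >/dev/null
python3 - <<'E'
from h import *
n=np.array([-.402,-.117,.908]);n/=np.linalg.norm(n);c=np.array([.6106,-.1661,.0773])
plan(c+.10*n,-n,[.28,-.96,0])
wrist('w5')
E
```

```text
t 4.97 p [ 0.576  -0.1658  0.1688] x [ 0.278 -0.961 -0.002] z [ 0.411  0.121 -0.903] F [0.8 0.6 0.5] w 1.002 j [-0.34  0.14  0.73  1.98 -0.53  0.76 -0.58]
shift cm [-0.56 -1.2  -0.07] rot [-0.3  0.6  0.1] rows>= 0.22
per row 1 [-0.56 -1.2  -0.07] [-0.3   0.58  0.13]
```

View pics/w5.png

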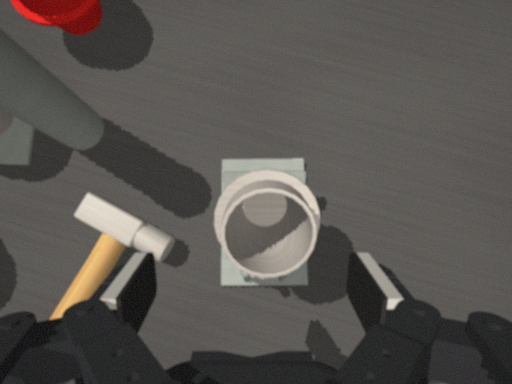

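```bash
python3 - <<'E'
from h import *
c=np.load("w5.npz");P=cloud(c)
x0,y0=200,150
cv2.imwrite("pics/w5c.png",cv2.resize(c["pixels"][150:290,200:340,::-1],None,fx=5,fy=4.2,interpolation=cv2.INTER_CUBIC))
s=[(265,175),(245,180),(287,180),(230,190),(303,190),(222,202),(312,202)]
print([P[v,u].round(3) for u,v in s])
fitcup(P,s,[.61,-.165,.08],.032,.039)
E
```

```text
[array([ 0.638, -0.158,  0.091]), array([ 0.631, -0.145,  0.09 ]), array([ 0.639, -0.173,  0.09 ]), array([ 0.621, -0.137,  0.088]), array([ 0.636, -0.186,  0.086]), array([ 0.612, -0.133,  0.083]), array([ 0.63 , -0.195,  0.082])]
n [-0.4   -0.118  0.909] lean deg 24.7 collar ctr [ 0.6104 -0.1664  0.0774] ncollar 795 ncyl 912 rms mm 0.0 top d 0.0246 collar r 0.0389 foot [ 0.6288 -0.161   0.0356] mid [ 0.6148 -0.1651  0.0674]
```

View pics/w5c.png

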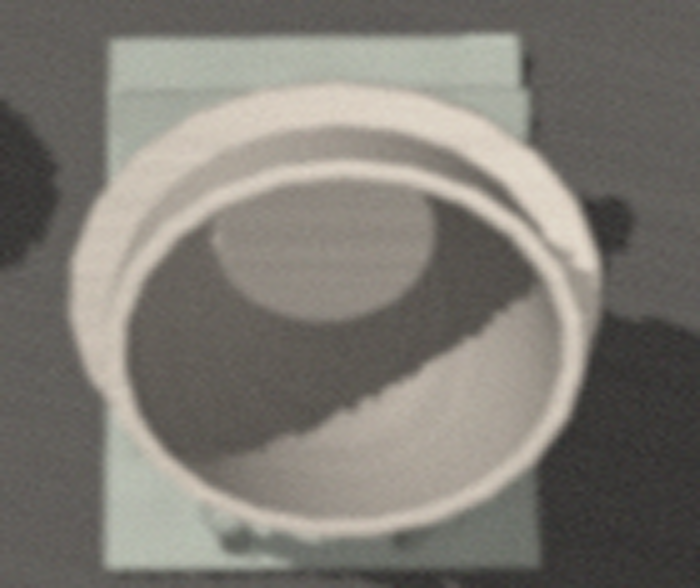

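```bash
python3 -m pendant '[[[-0.6,-1.2,-0.1],[-0.3,0.5,0.1],0],[[0.8,0.2,-1.8],[0,0,0],0],[[0.8,0.2,-1.8],[0,0,0],0],[[0.8,0.2,-1.8],[0,0,0],0],[[0,0,0],[0,0,0],0],[[0,0,0],[0,0,0],0]]'
cat > pb.py <<'E'
from h import *
import sys
n=np.array([-.401,-.118,.908]);n/=np.linalg.norm(n);c=np.array([.6104,-.1664,.0774])
plan(c+float(sys.argv[1])*n,-n,[.28,-.96,0])
E
python3 pb.py .013
```

```text
clock: 5.78
position: [0.595, -0.1813, 0.1185]
ee_rot: [0.781, -0.585, 0.133, -0.171]
ft_force: [0.1, -0.4, 0.3]
grip_width: 1.001
t 5.78 p [ 0.595  -0.1813  0.1185] x [ 0.279 -0.96   0.008] z [ 0.408  0.111 -0.906] F [ 0.1 -0.4  0.3] w 1.001 j [-0.26  0.28  0.69  1.97 -0.7   0.71 -0.42]
shift cm [ 1.02  1.33 -2.93] rot [0.4 0.4 0.1] rows>= 0.53
per row 1 [ 1.02  1.33 -2.93] [0.42 0.4  0.07]
```

```bash
python3 -m pendant '[[[-0.2,0.9,0],[0.4,0.4,0],0],[[0,0,0],[0,0,0],0],[[0,0,0],[0,0,0],0]]' >/dev/null
python3 pb.py .013
```

```text
t 6.15 p [ 0.5931 -0.1723  0.1208] x [ 0.279 -0.96  -0.   ] z [ 0.403  0.118 -0.907] F [ 0.1 -0.1  0.4] w 1.002 j [-0.28  0.27  0.7   1.98 -0.69  0.72 -0.44]
shift cm [ 1.2   0.44 -3.16] rot [0.  0.1 0.1] rows>= 0.57
per row 1 [ 1.2   0.44 -3.16] [0.   0.13 0.06]
```

Aligned on the axis; descend.

```bash
python3 -m pendant '[[[0.6,0.2,-1.3],[0,0,0],0],[[0.5,0.2,-1.2],[0,0,0],0],[[0,0,0],[0,0,0],0],[[0,0,0],[0,0,0],0]]' >/dev/null
python3 pb.py .013
```

```text
t 6.65 p [ 0.6047 -0.1683  0.0958] x [ 0.28 -0.96  0.  ] z [ 0.404  0.118 -0.907] F [ 0.4 -0.1  0.5] w 0.999 j [-0.25  0.33  0.66  1.97 -0.76  0.68 -0.39]
shift cm [ 0.05  0.03 -0.66] rot [0.  0.2 0. ] rows>= 0.12
per row 1 [ 0.05  0.03 -0.66] [0.01 0.19 0.05]
```

```bash
python3 -m pendant '[[[0.05,0.03,-0.65],[0,0,0],0],[[0,0,0],[0,0,0],0],[[0,0,0],[0,0,0],0]]' >/dev/null
python3 pb.py .013; python3 -c "
from h import *
wrist('w6')"
```

```text
t 7.03 p [ 0.6053 -0.1683  0.0895] x [ 0.279 -0.96   0.   ] z [ 0.405  0.117 -0.907] F [1.1 0.1 1. ] w 0.998 j [-0.24  0.34  0.65  1.97 -0.78  0.67 -0.37]
shift cm [-0.01  0.04 -0.03] rot [0.  0.2 0.1] rows>= 0.03
per row 1 [-0.01  0.04 -0.03] [0.01 0.23 0.07]
```

View pics/w6.png

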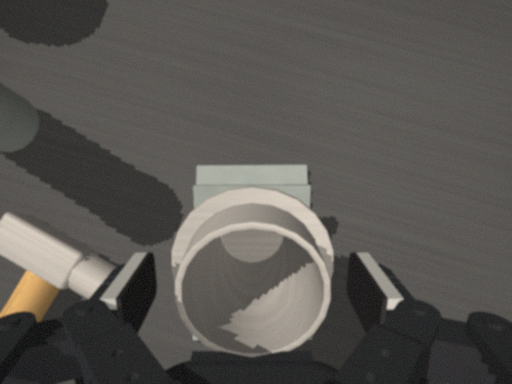

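```bash
python3 -m pendant '[[[0,0,0],[0,0,0],120],[[0,0,0],[0,0,0],255],[[0,0,0],[0,0,0],255],[[0,0,0],[0,0,0],255],[[0,0,0],[0,0,0],255]]' 45
python3 pb.py .013
```

```text
clock: 7.7
position: [0.6051, -0.1685, 0.0902]
ee_rot: [0.781, -0.586, 0.13, -0.173]
ft_force: [-0.2, 0.0, 0.4]
grip_width: 0.739
t 7.7 p [ 0.6051 -0.1685  0.0902] x [ 0.279 -0.96  -0.   ] z [ 0.405  0.118 -0.907] F [-0.2  0.   0.4] w 0.739 j [-0.24  0.34  0.65  1.97 -0.78  0.67 -0.37]
shift cm [ 0.01  0.06 -0.09] rot [-0.   0.3  0.1] rows>= 0.03
per row 1 [ 0.01  0.06 -0.09] [-0.03  0.25  0.08]
```

```bash
python3 -m pendant '[[[-0.4,-0.1,0.9],[0,0,0],255],[[-0.8,-0.2,1.8],[0,0,0],255],[[-1.2,-0.3,2.7],[0,0,0],255],[[-1.2,-0.3,2.7],[0,0,0],255],[[-1.2,-0.3,2.7],[0,0,0],255],[[-0.8,-0.2,2.7],[0,0,0],255],[[0,0,0],[0,0,0],255],[[0,0,0],[0,0,0],255]]'
python3 -c "
from h import *
o,c=wrist('w7');show(o)"
```

```text
clock: 8.7
position: [0.5438, -0.1838, 0.2292]
ee_rot: [0.78, -0.587, 0.128, -0.172]
ft_force: [-0.6, -0.6, -2.2]
grip_width: 0.742
t 8.7 p [ 0.5438 -0.1838  0.2292] x [ 0.277 -0.961 -0.002] z [ 0.402  0.118 -0.908] F [-0.6 -0.6 -2.2] w 0.742 j [-0.38 -0.01  0.78  1.96 -0.34  0.88 -0.7 ]
```

View pics/w7.png

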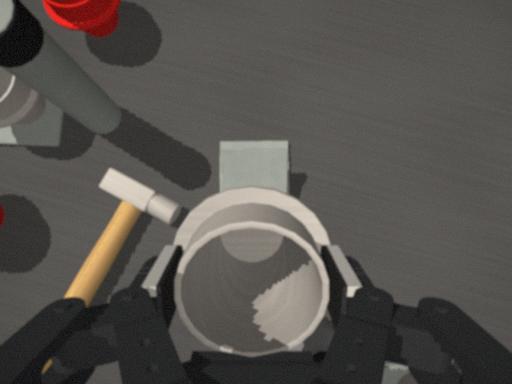

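```bash
cat > held.py <<'E'
from h import *
import sys
def held(name,seeds,rc,rl):
    c=np.load(name+".npz");c=dict(c);c["origin"]=c["hand_eye"][:3,3].copy();c["rotation"]=c["hand_eye"][:3,:3].copy()
    F=np.diag([1,-1,-1.]) # flip so cup axis is +z
    P=cloud(c)@F.T
    p0,n=fitcup(P,seeds,[0,0,-.013],rc,rl)
    print("tool frame: collar ctr",(F@p0).round(4),"axis up",(F@n).round(4))
if __name__=="__main__":
    held('w7',[(252,192),(225,197),(280,197),(205,206),(300,206),(192,217),(313,218)],.032,.039)
E
python3 held.py
```

```text
n [-0.002  0.009  1.   ] lean deg 0.5 collar ctr [ 0.0001 -0.     -0.0139] ncollar 1263 ncyl 3382 rms mm 0.0 top d 0.0408 collar r 0.037 foot [ 0.0002 -0.0004 -0.0599] mid [ 0.0001 -0.0001 -0.0249]
tool frame: collar ctr [0.0001 0.     0.0139] axis up [-0.0019 -0.0091 -1.    ]
```

```bash
python3 - <<'E'
from h import *
plan([.639,.1235,.28],[0,0,-1],[.988,.156,0])
E
```

```text
t 8.75 p [ 0.544  -0.1839  0.2291] x [ 0.277 -0.961 -0.002] z [ 0.402  0.118 -0.908] F [-0.2 -0.2 -1.9] w 0.739 j [-0.38 -0.01  0.78  1.96 -0.34  0.88 -0.7 ]
shift cm [ 9.5  30.74  5.09] rot [-22.9  14.4  81.5] rows>= 9.54
per row 10 [0.95 3.07 0.51] [-2.29  1.44  8.15]
```

```bash
python3 -m pendant '[[[0,0.5,3],[-2.3,1.4,8.1],255],[[0,1.5,3],[-2.3,1.4,8.1],255],[[0.9,3.2,0.5],[-2.3,1.4,8.1],255],[[1.2,3.5,0],[-2.3,1.4,8.1],255],[[1.2,3.5,0],[-2.3,1.4,8.1],255],[[1.2,3.5,0],[-2.3,1.4,8.1],255],[[1.2,3.5,0],[-2.3,1.4,8.1],255],[[1.2,3.5,0],[-2.3,1.4,8.1],255],[[1.2,3.5,0],[-2.3,1.4,8.1],255],[[1.2,3.5,0],[-2.3,1.4,8.1],255],[[0,0,0],[0,0,0],255],[[0,0,0],[0,0,0],255]]'
python3 - <<'E'
from h import *
plan([.639,.1235,.28],[0,0,-1],[.988,.156,0])
E
```

```text
clock: 10.25
position: [0.6361, 0.1252, 0.2774]
ee_rot: [0.995, 0.097, -0.009, 0.011]
ft_force: [0.1, -0.7, -2.0]
grip_width: 0.744
t 10.25 p [0.6361 0.1252 0.2774] x [ 0.981  0.193 -0.02 ] z [-0.016 -0.023 -1.   ] F [ 0.1 -0.7 -2. ] w 0.744 j [-0.63  0.41  0.49  1.35 -0.17  1.44  0.05]
shift cm [ 0.29 -0.17  0.26] rot [ 1.3 -0.9 -2.2] rows>= 0.3
per row 1 [ 0.29 -0.17  0.26] [ 1.29 -0.93 -2.16]
```

```bash
python3 -m pendant '[[[0.3,-0.2,0],[1.3,-0.9,-2.2],255],[[0,0,-3],[0,0,0],255],[[0,0,-3],[0,0,0],255],[[0,0,0],[0,0,0],255],[[0,0,0],[0,0,0],255]]' >/dev/null
python3 - <<'E'
from h import *
plan([.639,.1235,.15],[0,0,-1],[.988,.156,0])
wrist('w8')
E
```

```text
t 10.88 p [0.64   0.1165 0.2181] x [0.991 0.136 0.006] z [ 0.005  0.005 -1.   ] F [ 0.2 -0.3 -1.7] w 0.738 j [-0.61  0.42  0.49  1.46 -0.21  1.3   0.03]
shift cm [-0.1   0.7  -6.81] rot [-0.3  0.3  1.1] rows>= 1.24
per row 2 [-0.05  0.35 -3.41] [-0.15  0.15  0.56]
```

View pics/w8.png

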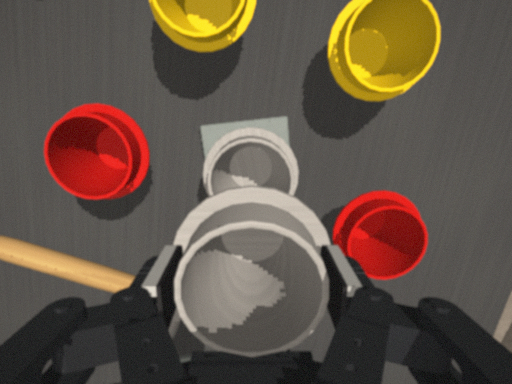

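```bash
cat > rim.py <<'E'
from h import *
def rim(name,x,y,z,r):
    P=cloud(dict(np.load(name+".npz")));Q=P.reshape(-1,3)
    m=(np.hypot(Q[:,0]-x,Q[:,1]-y)<.05)&(abs(Q[:,2]-z)<.0025);q=Q[m]
    s=least_squares(lambda p:np.hypot(q[:,0]-p[0],q[:,1]-p[1])-r,[x,y],loss='soft_l1',f_scale=.0007)
    k=abs(s.fun)<.003;print(name,"rim n",m.sum(),k.sum(),"z",np.median(q[k][:,2]).round(4),"ctr",s.x.round(4))
if __name__=="__main__":
    rim('w3',.639,.1235,.076,.0355);rim('w8',.639,.1235,.076,.0355)
E
python3 rim.py
python3 -m pendant '[[[-0.1,0.7,0],[-0.3,0.3,1.1],255],[[0,0,-2],[0,0,0],255],[[0,0,0],[0,0,0],255],[[0,0,0],[0,0,0],255]]' >/dev/null
python3 - <<'E'
from h import *
plan([.639,.1235,.15],[0,0,-1],[.988,.156,0])
E
```

```text
w3 rim n 556 556 z 0.076 ctr [0.6388 0.1236]
w8 rim n 592 592 z 0.0762 ctr [0.6391 0.1232]
t 11.43 p [0.6396 0.1246 0.1984] x [0.988 0.157 0.002] z [ 0.002  0.001 -1.   ] F [-0.5  0.1 -2.4] w 0.738 j [-0.61  0.44  0.48  1.48 -0.21  1.27  0.04]
shift cm [-0.06 -0.11 -4.84] rot [-0.   0.1 -0.1] rows>= 0.88
per row 1 [-0.06 -0.11 -4.84] [-0.04  0.12 -0.07]
```

```bash
python3 -m pendant '[[[-0.05,-0.1,-2.5],[0,0,0],255],[[0,0,-2.4],[0,0,0],255],[[0,0,0],[0,0,0],255],[[0,0,0],[0,0,0],255]]' >/dev/null
python3 - <<'E'
from h import *
plan([.639,.1234,.10],[0,0,-1],[.988,.156,0])
E
```

```text
t 11.93 p [0.64   0.1234 0.1504] x [0.988 0.157 0.005] z [ 0.005  0.001 -1.   ] F [ 0.1 -0.4 -0.5] w 0.742 j [-0.61  0.48  0.47  1.53 -0.23  1.18  0.06]
shift cm [-0.1   0.   -5.04] rot [-0.1  0.3 -0. ] rows>= 0.92
per row 1 [-0.1   0.   -5.04] [-0.07  0.27 -0.04]
```

```bash
python3 -m pendant '[[[-0.1,0,-1.5],[0,0.3,0],255],[[0,0,-1.5],[0,0,0],255],[[0,0,-1],[0,0,0],255],[[0,0,0],[0,0,0],255],[[0,0,0],[0,0,0],255]]' >/dev/null
python3 - <<'E'
from h import *
plan([.639,.1234,.094],[0,0,-1],[.988,.156,0])
E
```

```text
t 12.55 p [0.6395 0.1235 0.1089] x [0.988 0.157 0.001] z [ 0.001  0.002 -1.   ] F [ 0.3  0.2 -2. ] w 0.741 j [-0.6   0.52  0.45  1.57 -0.25  1.11  0.07]
shift cm [-0.05 -0.01 -1.49] rot [-0.1  0.  -0. ] rows>= 0.27
per row 1 [-0.05 -0.01 -1.49] [-0.09  0.04 -0.04]
```

```bash
python3 -m pendant '[[[-0.05,0,-0.6],[0,0,0],255],[[0,0,-0.5],[0,0,0],255],[[0,0,-0.2],[0,0,0],255],[[0,0,0],[0,0,0],255]]' 
python3 - <<'E'
from h import *
plan([.639,.1234,.094],[0,0,-1],[.988,.156,0])
E
```

```text
clock: 13.05
position: [0.6394, 0.1237, 0.0957]
ee_rot: [0.997, 0.079, 0.001, -0.001]
ft_force: [-0.6, 0.2, -1.5]
grip_width: 0.743
t 13.05 p [0.6394 0.1237 0.0957] x [0.988 0.157 0.002] z [ 0.002  0.002 -1.   ] F [-0.6  0.2 -1.5] w 0.743 j [-0.59  0.53  0.45  1.58 -0.25  1.09  0.08]
shift cm [-0.04 -0.03 -0.17] rot [-0.1  0.1 -0. ] rows>= 0.03
per row 1 [-0.04 -0.03 -0.17] [-0.12  0.1  -0.05]
```

```bash
python3 -m pendant '[[[0,0,-0.1],[0,0,0],255],[[0,0,0],[0,0,0],255],[[0,0,-0.1],[0,0,0],255],[[0,0,0],[0,0,0],255]]' 
python3 -c "
from h import *
o,c=wrist('w9');show(o)"
```

```text
clock: 13.55
position: [0.6397, 0.1239, 0.0947]
ee_rot: [0.997, 0.079, 0.001, -0.001]
ft_force: [-0.5, -0.7, -0.8]
grip_width: 0.743
t 13.55 p [0.6397 0.1239 0.0947] x [0.988 0.157 0.003] z [ 0.003  0.003 -1.   ] F [-0.5 -0.7 -0.8] w 0.743 j [-0.59  0.54  0.45  1.58 -0.25  1.08  0.08]
```

View pics/w9.png

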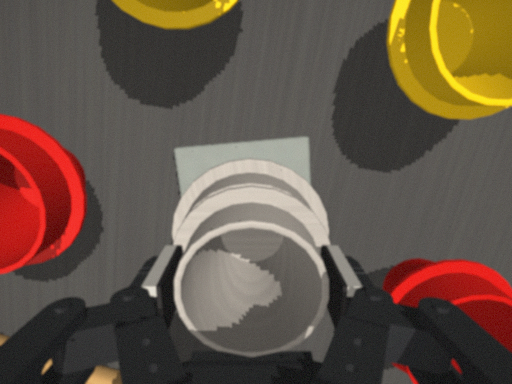

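```bash
python3 -m pendant '[[[0,0,-0.15],[0,0,0],255],[[0,0,0],[0,0,0],255],[[0,0,0],[0,0,0],255]]';  python3 -m pendant '[[[0,0,-0.15],[0,0,0],255],[[0,0,0],[0,0,0],255],[[0,0,0],[0,0,0],255]]'
```

```text
clock: 13.98
position: [0.6398, 0.1239, 0.0947]
ee_rot: [0.997, 0.079, 0.002, -0.002]
ft_force: [-0.1, -0.0, -0.1]
grip_width: 0.74
clock: 14.35
position: [0.6398, 0.124, 0.0946]
ee_rot: [0.997, 0.079, 0.002, -0.002]
ft_force: [-0.8, 0.1, 1.1]
grip_width: 0.743
```

```bash
python3 -m pendant '[[[0,0,0],[0,0,0],130],[[0,0,0],[0,0,0],80],[[0,0,0],[0,0,0],0],[[0,0,0],[0,0,0],0],[[0,0,0],[0,0,0],0]]'
python3 -c "
from h import *
o,c=wrist('w10');show(o)"
```

```text
clock: 14.98
position: [0.6402, 0.1238, 0.0941]
ee_rot: [0.997, 0.079, 0.002, -0.002]
ft_force: [-0.0, 0.2, 0.3]
grip_width: 1.0
t 14.97 p [0.6402 0.1238 0.0941] x [0.988 0.157 0.004] z [ 0.003  0.004 -1.   ] F [-0.   0.2  0.3] w 1.0 j [-0.59  0.54  0.45  1.58 -0.26  1.08  0.08]
```

View pics/w10.png

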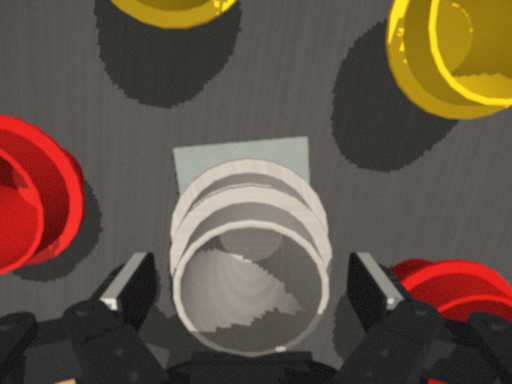

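Released in place. Rise straight up and check the nest from above.

```bash
python3 -m pendant '[[[0,0,2],[0,0,0],0],[[0,0,4],[0,0,0],0],[[0,0,5],[0,0,0],0],[[0,0,5],[0,0,0],0],[[0,-1,3],[0,0,0],0],[[0,0,0],[0,0,0],0],[[0,0,0],[0,0,0],0]]'
python3 - <<'E'
from h import *
from rim import rim
o,c=wrist('w11');show(o)
rim('w11',.639,.1235,.104,.0305)
P=cloud(c);Q=P.reshape(-1,3)
m=(np.hypot(Q[:,0]-.639,Q[:,1]-.1235)<.034)&(abs(Q[:,2]-.104)<.004)&(np.hypot(Q[:,0]-.639,Q[:,1]-.1235)>.027);q=Q[m]
q=q[q[:,2]>.1025];n=np.linalg.svd(q-q.mean(0))[2][2];print("rim normal",n.round(3))
E
```

```text
clock: 15.9
position: [0.6394, 0.1126, 0.2986]
ee_rot: [0.997, 0.078, 0.005, -0.002]
ft_force: [-0.1, 0.5, -0.6]
grip_width: 1.002
t 15.9 p [0.6394 0.1126 0.2986] x [0.988 0.156 0.01 ] z [ 0.009  0.005 -1.   ] F [-0.1  0.5 -0.6] w 1.002 j [-0.61  0.38  0.5   1.35 -0.18  1.45  0.04]
w11 rim n 597 597 z 0.1041 ctr [0.6402 0.1213]
rim normal [ 0.001  0.    -1.   ]
```

View pics/w11.png

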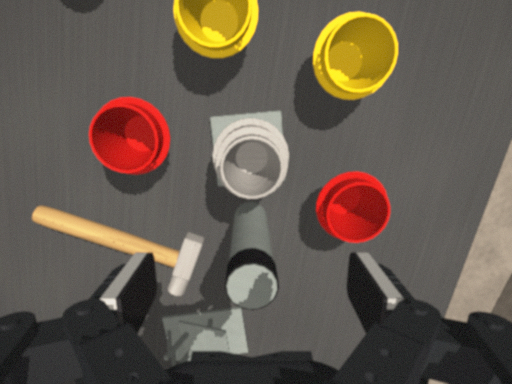

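```bash
cat > pc.py <<'E'
from h import *
import sys
n=np.array([-.509,-.193,.839]);n/=np.linalg.norm(n);c=np.array([.4500,-.3733,.0768])
plan(c+float(sys.argv[1])*n,-n,[.354,-.935,0])
E
python3 pc.py .16
```

```text
t 15.95 p [0.6396 0.1123 0.2987] x [0.988 0.155 0.01 ] z [ 0.01   0.005 -1.   ] F [ 0.5 -0.9  0.3] w 0.998 j [-0.61  0.38  0.5   1.35 -0.18  1.45  0.04]
shift cm [-27.1  -51.65  -8.77] rot [ 30.9 -17.2 -75.7] rows>= 9.39
per row 10 [-2.71 -5.17 -0.88] [ 3.09 -1.72 -7.57]
```

```bash
python3 -m pendant '[[[-2.7,-5.1,0],[3.1,-1.7,-7.5],0],[[-2.7,-5.1,0],[3.1,-1.7,-7.5],0],[[-2.7,-5.1,0],[3.1,-1.7,-7.5],0],[[-2.7,-5.1,0],[3.1,-1.7,-7.5],0],[[-2.7,-5.1,0],[3.1,-1.7,-7.5],0],[[-2.7,-5.1,0],[3.1,-1.7,-7.5],0],[[-2.7,-5.1,0],[3.1,-1.7,-7.5],0],[[-2.7,-5.1,-1],[3.1,-1.7,-7.5],0],[[-2.7,-5.1,-3],[3.1,-1.7,-7.5],0],[[-2.7,-5.1,-3],[3.1,-1.7,-7.5],0],[[0,0,0],[0,0,0],0],[[0,0,0],[0,0,0],0]]' >/dev/null
python3 pc.py .12
```

```text
t 17.45 p [ 0.363  -0.3902  0.2238] x [ 0.353 -0.936 -0.016] z [ 0.505  0.205 -0.839] F [ 0.1  0.6 -0.1] w 1.0 j [-0.02  0.22  1.23  1.93 -0.83  1.27  0.3 ]
shift cm [ 2.59 -0.63 -4.63] rot [-0.8 -0.3  0.1] rows>= 0.84
per row 1 [ 2.59 -0.63 -4.63] [-0.85 -0.31  0.09]
```

```bash
python3 -m pendant '[[[1.3,-0.3,-2.3],[-0.4,-0.1,0],0],[[1.2,-0.3,-2.2],[-0.4,-0.1,0],0],[[0,0,0],[0,0,0],0],[[0,0,0],[0,0,0],0]]' >/dev/null
python3 pc.py .10
python3 - <<'E'
from h import *
wrist('w12')
E
```

```text
t 17.95 p [ 0.3935 -0.3915  0.1837] x [ 0.365 -0.931  0.003] z [ 0.514  0.199 -0.834] F [-1.6  0.2  0.3] w 1.0 j [ 0.05  0.33  1.14  1.95 -0.96  1.23  0.4 ]
shift cm [ 0.56 -0.11 -2.31] rot [-0.   0.5 -0.7] rows>= 0.42
per row 1 [ 0.56 -0.11 -2.31] [-0.03  0.52 -0.66]
```

View pics/w12.png

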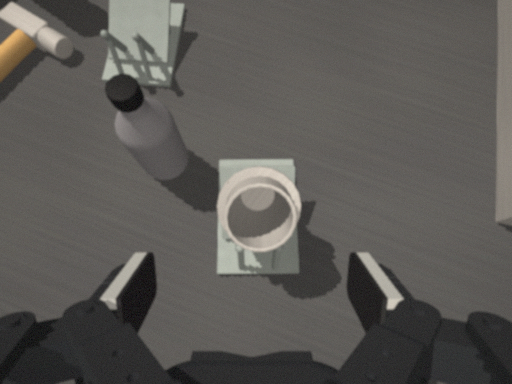

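```bash
python3 - <<'E'
from h import *
c=np.load("w12.npz");P=cloud(c)
s=[(259,172),(245,175),(274,175),(233,182),(286,182),(225,191),(294,191)]
print([P[v,u].round(3) for u,v in s])
fitcup(P,s,[.45,-.373,.08],.027,.034)
fitcup(P,s,[.447,-.375,.08],.027,.034)
E
```

```text
[array([ 0.473, -0.367,  0.092]), array([ 0.467, -0.357,  0.092]), array([ 0.476, -0.378,  0.091]), array([ 0.459, -0.35 ,  0.089]), array([ 0.474, -0.389,  0.089]), array([ 0.451, -0.347,  0.085]), array([ 0.471, -0.397,  0.084])]
n [-0.51  -0.208  0.835] lean deg 33.4 collar ctr [ 0.4518 -0.3735  0.0777] ncollar 606 ncyl 541 rms mm 0.0 top d 0.0246 collar r 0.0354 foot [ 0.4752 -0.3639  0.0393] mid [ 0.4574 -0.3712  0.0685]
n [-0.512 -0.207  0.834] lean deg 33.5 collar ctr [ 0.4506 -0.3728  0.0772] ncollar 607 ncyl 492 rms mm 0.0 top d 0.0247 collar r 0.0362 foot [ 0.4741 -0.3633  0.0388] mid [ 0.4562 -0.3705  0.068 ]
```

```bash
sed -i 's/^n=np.*$/n=np.array([-.508,-.2,.838]);n\/=np.linalg.norm(n);c=np.array([.4508,-.3732,.0773])/; s/\[.354,-.935,0\]/[.366,-.93,0]/' pc.py
python3 -m pendant '[[[0.6,-0.15,-2.2],[0,0.4,0],0],[[0,0,0],[0,0,0],0],[[0.9,0.35,-1.5],[0,0,0],0],[[0.9,0.35,-1.5],[0,0,0],0],[[0,0,0],[0,0,0],0],[[0,0,0],[0,0,0],0]]' >/dev/null; python3 pc.py .06;python3 pc.py .015
```

```text
t 18.75 p [ 0.4197 -0.3858  0.1344] x [ 0.366 -0.93   0.004] z [ 0.513  0.198 -0.835] F [0.  0.2 0.2] w 1.0 j [ 0.09  0.43  1.05  1.97 -1.08  1.18  0.47]
shift cm [ 0.06  0.06 -0.68] rot [ 0.1  0.4 -0. ] rows>= 0.12
per row 1 [ 0.06  0.06 -0.68] [ 0.13  0.36 -0.01]
t 18.75 p [ 0.4197 -0.3858  0.1344] x [ 0.366 -0.93   0.004] z [ 0.513  0.198 -0.835] F [0.  0.2 0.2] w 1.0 j [ 0.09  0.43  1.05  1.97 -1.08  1.18  0.47]
shift cm [ 2.35  0.96 -4.46] rot [ 0.1  0.4 -0. ] rows>= 0.81
per row 1 [ 2.35  0.96 -4.46] [ 0.13  0.36 -0.01]
```

```bash
python3 -m pendant '[[[0.4,0.2,-1.2],[0.1,0.3,0],0],[[0.7,0.3,-1.1],[0,0,0],0],[[0,0,0],[0,0,0],0],[[0,0,0],[0,0,0],0]]' >/dev/null; python3 pc.py .015
```

```text
t 19.25 p [ 0.4313 -0.3806  0.1099] x [ 0.366 -0.931  0.001] z [ 0.508  0.199 -0.838] F [ 0.7 -0.3 -0.7] w 0.997 j [ 0.1   0.48  1.01  1.98 -1.13  1.15  0.49]
shift cm [ 1.19  0.44 -2.  ] rot [0. 0. 0.] rows>= 0.36
per row 1 [ 1.19  0.44 -2.  ] [0.03 0.03 0.01]
```

```bash
python3 -m pendant '[[[0.6,0.2,-1],[0,0,0],0],[[0.6,0.2,-1],[0,0,0],0],[[0,0,0],[0,0,0],0],[[0,0,0],[0,0,0],0]]' >/dev/null; python3 pc.py .015; python3 -c "
from h import *
wrist('w13')"
```

```text
t 19.75 p [ 0.4442 -0.3764  0.0885] x [ 0.366 -0.931  0.001] z [ 0.509  0.199 -0.838] F [-0.1  0.7  0.7] w 1.0 j [ 0.12  0.52  0.97  1.98 -1.18  1.12  0.51]
shift cm [-0.1   0.02  0.13] rot [0. 0. 0.] rows>= 0.02
per row 1 [-0.1   0.02  0.13] [0.04 0.04 0.01]
```

View pics/w13.png

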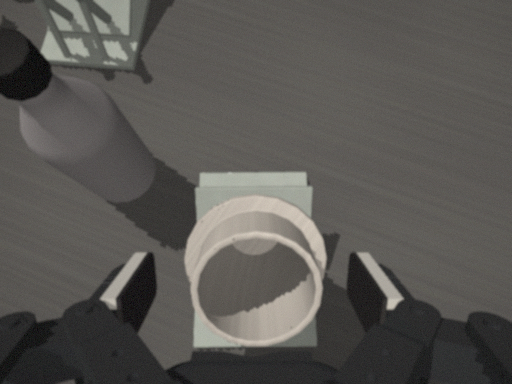

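```bash
python3 -m pendant '[[[-0.1,0,0.15],[0,0,0],0],[[0,0,0],[0,0,0],120],[[0,0,0],[0,0,0],255],[[0,0,0],[0,0,0],255],[[0,0,0],[0,0,0],255],[[0,0,0],[0,0,0],255]]' 45
python3 pc.py .015
```

```text
clock: 20.55
position: [0.4429, -0.3771, 0.0912]
ee_rot: [0.792, -0.54, 0.162, -0.235]
ft_force: [-0.7, 0.7, 1.7]
grip_width: 0.624
t 20.55 p [ 0.4429 -0.3771  0.0912] x [ 0.365 -0.931  0.002] z [ 0.51   0.198 -0.837] F [-0.7  0.7  1.7] w 0.624 j [ 0.12  0.51  0.97  1.98 -1.17  1.12  0.51]
shift cm [ 0.03  0.09 -0.14] rot [0.1 0.1 0.1] rows>= 0.02
per row 1 [ 0.03  0.09 -0.14] [0.08 0.12 0.06]
```

Grip at 53 mm as expected. Lift along the axis.

```bash
python3 -m pendant '[[[-0.5,-0.2,0.8],[0,0,0],255],[[-1,-0.4,1.7],[0,0,0],255],[[-1.2,-0.5,2],[0,0,0],255],[[-1.2,-0.5,2],[0,0,0],255],[[-1,-0.4,2],[0,0,0],255],[[0,0,3],[0,0,0],255],[[0,0,0],[0,0,0],255],[[0,0,0],[0,0,0],255]]' 
python3 -c "
from h import *
o,c=wrist('w14');show(o)"
```

```text
clock: 21.55
position: [0.3887, -0.3983, 0.2101]
ee_rot: [0.791, -0.541, 0.161, -0.235]
ft_force: [-0.3, 0.3, -2.1]
grip_width: 0.622
t 21.55 p [ 0.3887 -0.3983  0.2101] x [ 0.363 -0.932  0.   ] z [ 0.508  0.197 -0.838] F [-0.3  0.3 -2.1] w 0.622 j [ 0.03  0.3   1.17  1.91 -0.91  1.26  0.34]
```

View pics/w14.png

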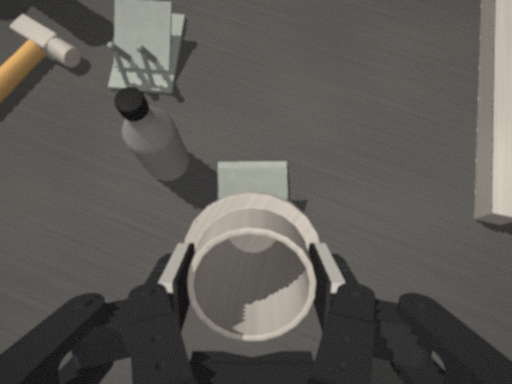

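```bash
python3 - <<'E'
from held import *
held('w14',[(252,199),(230,202),(275,202),(213,211),(291,211),(201,220),(303,220)],.027,.034)
plan([.6398,.1222,.30],[0,0,-1],[.988,.156,0])
E
```

```text
n [-0.013  0.006  1.   ] lean deg 0.8 collar ctr [ 0.0001  0.0016 -0.0163] ncollar 1081 ncyl 2661 rms mm 0.0 top d 0.0551 collar r 0.032 foot [ 0.0008  0.0014 -0.0623] mid [ 0.0003  0.0016 -0.0273]
tool frame: collar ctr [ 0.0001 -0.0016  0.0163] axis up [-0.0134 -0.0058 -0.9999]
t 21.6 p [ 0.3887 -0.3985  0.2101] x [ 0.363 -0.932  0.001] z [ 0.508  0.197 -0.838] F [-1.4 -0.3 -0.3] w 0.623 j [ 0.03  0.3   1.17  1.91 -0.91  1.26  0.34]
shift cm [25.11 52.07  8.99] rot [-30.9  17.8  75.4] rows>= 9.47
per row 10 [2.51 5.21 0.9 ] [-3.09  1.78  7.54]
```

```bash
python3 -m pendant '[[[0,0.5,4.5],[-3.1,1.8,7.5],255],[[0.5,1.5,4.5],[-3.1,1.8,7.5],255],[[2.7,5.6,1],[-3.1,1.8,7.5],255],[[2.8,5.6,0],[-3.1,1.8,7.5],255],[[2.8,5.6,0],[-3.1,1.8,7.5],255],[[2.8,5.6,0],[-3.1,1.8,7.5],255],[[2.8,5.6,0],[-3.1,1.8,7.5],255],[[2.8,5.6,0],[-3.1,1.8,7.5],255],[[2.8,5.6,0],[-3.1,1.8,7.5],255],[[2.8,5.6,0],[-3.1,1.8,7.5],255],[[2.5,4,0],[0,0,0],255],[[0,0,0],[0,0,0],255]]' 
python3 - <<'E'
from h import *
plan([.64,.1206,.25],[0,0,-1],[.988,.156,0])
E
```

```text
clock: 23.1
position: [0.6317, 0.1107, 0.2986]
ee_rot: [0.997, 0.082, -0.007, 0.007]
ft_force: [-0.9, -1.6, -2.2]
grip_width: 0.623
t 23.1 p [0.6317 0.1107 0.2986] x [ 0.986  0.164 -0.016] z [-0.013 -0.015 -1.   ] F [-0.9 -1.6 -2.2] w 0.623 j [-0.78  0.42  0.74  1.35 -0.27  1.49  0.11]
shift cm [ 0.83  0.99 -4.86] rot [ 0.8 -0.8 -0.5] rows>= 0.88
per row 1 [ 0.83  0.99 -4.86] [ 0.85 -0.77 -0.49]
```

```bash
python3 -m pendant '[[[0.8,0.3,-2.4],[0.8,-0.5,-0.5],255],[[0,0.2,-2.4],[0,0,0],255],[[0,0,0],[0,0,0],255],[[0,0,0],[0,0,0],255]]' >/dev/null
python3 - <<'E'
from h import *
from rim import rim
plan([.64,.1206,.20],[0,0,-1],[.988,.156,0])
wrist('w15');rim('w15',.64,.1225,.104,.0305)
E
```

```text
t 23.6 p [0.6388 0.1131 0.2469] x [ 0.988  0.153 -0.01 ] z [-0.01  -0.003 -1.   ] F [-0.1 -0.2 -1. ] w 0.623 j [-0.76  0.46  0.73  1.42 -0.3   1.39  0.12]
shift cm [ 0.12  0.75 -4.69] rot [ 0.2 -0.5  0.2] rows>= 0.85
per row 1 [ 0.12  0.75 -4.69] [ 0.16 -0.55  0.17]
w15 rim n 560 560 z 0.1041 ctr [0.6403 0.121 ]
```

View pics/w15.png

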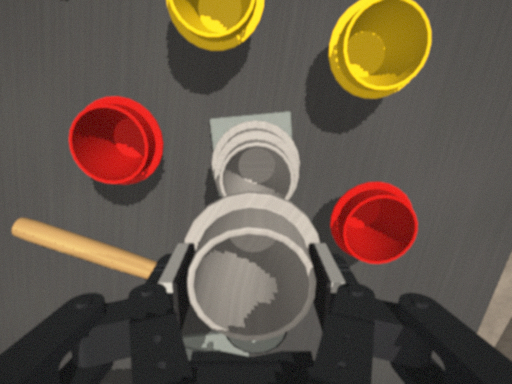

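```bash
python3 -m pendant '[[[0.15,0.65,-2],[0.2,-0.3,0.2],255],[[0,0,-2.5],[0,0,0],255],[[0,0,-2],[0,0,0],255],[[0,0,0],[0,0,0],255],[[0,0,0],[0,0,0],255]]' >/dev/null
python3 - <<'E'
from h import *
plan([.6403,.1194,.1243],[0,0,-1],[.988,.156,0])
E
```

```text
t 24.27 p [0.6422 0.1187 0.1852] x [0.988 0.155 0.003] z [ 0.002  0.003 -1.   ] F [ 1.  -1.3 -0.7] w 0.62 j [-0.76  0.5   0.7   1.5  -0.34  1.26  0.14]
shift cm [-0.19  0.07 -6.09] rot [-0.2  0.1  0. ] rows>= 1.11
per row 2 [-0.1   0.03 -3.04] [-0.09  0.06  0.02]
```

```bash
python3 -m pendant '[[[-0.2,0.1,-0.8],[0,0.4,0],255],[[0,0,0],[0,0,0],255],[[0,0,0],[0,0,0],255]]' >/dev/null
python3 - <<'E'
from h import *
plan([.6403,.1194,.1243],[0,0,-1],[.988,.156,0])
from held import held
wrist('w16');held('w16',[(252,199),(230,202),(275,202),(213,211),(291,211),(201,220),(303,220)],.027,.034)
E
```

```text
t 24.65 p [0.6408 0.1199 0.1783] x [ 0.988  0.155 -0.003] z [-0.003  0.004 -1.   ] F [ 0.8 -0.9 -2. ] w 0.618 j [-0.76  0.51  0.7   1.5  -0.34  1.26  0.14]
shift cm [-0.05 -0.05 -5.4 ] rot [-0.2 -0.2  0. ] rows>= 0.98
per row 1 [-0.05 -0.05 -5.4 ] [-0.22 -0.18  0.03]
n [-0.012  0.004  1.   ] lean deg 0.7 collar ctr [ 0.0001  0.0018 -0.0166] ncollar 1104 ncyl 2659 rms mm 0.0 top d 0.0569 collar r 0.0321 foot [ 0.0006  0.0016 -0.0626] mid [ 0.0002  0.0018 -0.0276]
tool frame: collar ctr [ 0.0001 -0.0018  0.0166] axis up [-0.012  -0.0041 -0.9999]
```

View pics/w16.png

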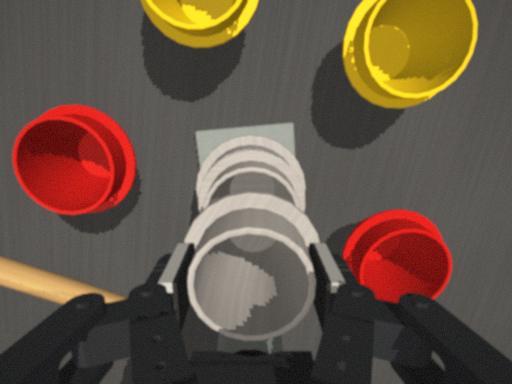

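Well aligned. Descend into the middle cup.

```bash
python3 -m pendant '[[[-0.05,-0.05,-1.5],[0,0,0],255],[[0,0,-1.5],[0,0,0],255],[[0,0,-1],[0,0,0],255],[[0,0,0],[0,0,0],255],[[0,0,0],[0,0,0],255]]' 
python3 - <<'E'
from h import *
plan([.6403,.1194,.1243],[0,0,-1],[.988,.156,0])
E
```

```text
clock: 25.32
position: [0.6396, 0.1193, 0.1344]
ee_rot: [0.997, 0.078, -0.002, -0.002]
ft_force: [-1.2, 0.2, -0.1]
grip_width: 0.623
t 25.32 p [0.6396 0.1193 0.1344] x [ 0.988  0.155 -0.004] z [-0.005  0.003 -1.   ] F [-1.2  0.2 -0.1] w 0.623 j [-0.75  0.55  0.68  1.55 -0.37  1.18  0.16]
shift cm [ 0.07  0.01 -1.01] rot [-0.2 -0.3  0. ] rows>= 0.18
per row 1 [ 0.07  0.01 -1.01] [-0.19 -0.27  0.03]
```

```bash
python3 -m pendant '[[[0.07,0,-0.5],[0,0,0],255],[[0,0,-0.3],[0,0,0],255],[[0,0,0],[0,0,0],255],[[0,0,0],[0,0,0],255]]'; python3 -m pendant '[[[0,0,-0.15],[0,0,0],255],[[0,0,0],[0,0,0],255],[[0,0,0],[0,0,0],255]]'
```

```text
clock: 25.82
position: [0.6409, 0.1194, 0.1268]
ee_rot: [0.997, 0.078, -0.002, -0.002]
ft_force: [-0.3, 0.4, -1.1]
grip_width: 0.622
clock: 26.2
position: [0.6411, 0.1194, 0.1255]
ee_rot: [0.997, 0.078, -0.001, -0.002]
ft_force: [0.3, 0.8, -1.2]
grip_width: 0.618
```

```bash
python3 -m pendant '[[[0,0,-0.12],[0,0,0],255],[[0,0,0],[0,0,0],255],[[0,0,0],[0,0,0],255]]'; python3 -m pendant '[[[0,0,-0.12],[0,0,0],255],[[0,0,0],[0,0,0],255],[[0,0,0],[0,0,0],255]]'
```

```text
clock: 26.58
position: [0.6413, 0.1194, 0.1254]
ee_rot: [0.997, 0.078, -0.001, -0.002]
ft_force: [-0.0, -0.6, -1.0]
grip_width: 0.621
clock: 26.95
position: [0.6414, 0.1194, 0.1253]
ee_rot: [0.997, 0.078, -0.001, -0.003]
ft_force: [-0.9, 0.5, 0.6]
grip_width: 0.621
```

```bash
python3 -m pendant '[[[0,0,0],[0,0,0],160],[[0,0,0],[0,0,0],130],[[0,0,0],[0,0,0],80],[[0,0,0],[0,0,0],0],[[0,0,0],[0,0,0],0],[[0,0,0],[0,0,0],0]]'; python3 -c "
from h import *
o,c=wrist('w17');show(o)"
```

```text
clock: 27.7
position: [0.6415, 0.1195, 0.1247]
ee_rot: [0.997, 0.078, -0.001, -0.003]
ft_force: [0.3, -0.3, 0.3]
grip_width: 1.002
t 27.7 p [0.6415 0.1195 0.1247] x [ 0.988  0.156 -0.001] z [-0.002  0.005 -1.   ] F [ 0.3 -0.3  0.3] w 1.002 j [-0.74  0.56  0.67  1.56 -0.37  1.16  0.17]
```

View pics/w17.png

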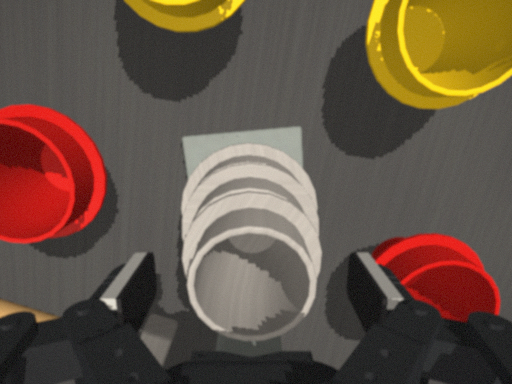

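```bash
python3 -m pendant '[[[0,0,2],[0,0,0],0],[[0,0,3],[0,0,0],0],[[0,0,4],[0,0,0],0],[[0,0,5],[0,0,0],0],[[0,0,3],[0,0,0],0],[[0,0,0],[0,0,0],0],[[0,0,0],[0,0,0],0]]'
python3 - <<'E'
from h import *
from rim import rim
from workcell import manip
o,c=wrist('w18');show(o)
rim('w18',.64,.121,.132,.0255)
P=cloud(c);Q=P.reshape(-1,3);r=np.hypot(Q[:,0]-.64,Q[:,1]-.121)
q=Q[(r<.03)&(r>.02)&(Q[:,2]>.1295)&(Q[:,2]<.136)];n=np.linalg.svd(q-q.mean(0))[2][2];print("top rim normal",n.round(3),len(q))
for nm in ("scene","top"):
    c=manip.camera(nm);cv2.imwrite(f"pics/{nm}1.png",c["pixels"][:,:,::-1]);P=cloud(c).reshape(-1,3)
    for k,x,y,z in [("can",.66,.035,.165),("oil",.485,-.245,.08),("tin",.44,.335,.08)]:
        m=(np.hypot(P[:,0]-x,P[:,1]-y)<.06)&(P[:,2]>z)&(P[:,2]<.2); q=P[m]; print(nm,k,((q.max(0)+q.min(0))/2).round(3))
E
```

```text
clock: 28.62
position: [0.641, 0.118, 0.3082]
ee_rot: [0.997, 0.077, 0.002, -0.003]
ft_force: [-0.2, 0.1, -0.3]
grip_width: 1.0
t 28.62 p [0.641  0.118  0.3082] x [0.988 0.154 0.004] z [ 0.003  0.006 -1.   ] F [-0.2  0.1 -0.3] w 1.0 j [-0.77  0.43  0.74  1.32 -0.29  1.49  0.1 ]
w18 rim n 558 558 z 0.1321 ctr [0.6417 0.1184]
top rim normal [-0.001 -0.006  1.   ] 557
scene can [0.655 0.037 0.173]
scene oil [ 0.488 -0.252  0.106]
scene tin [0.434 0.343 0.084]
top can [0.655 0.033 0.176]
top oil [ 0.486 -0.257  0.108]
top tin [0.436 0.339 0.087]
```

View pics/scene1.png

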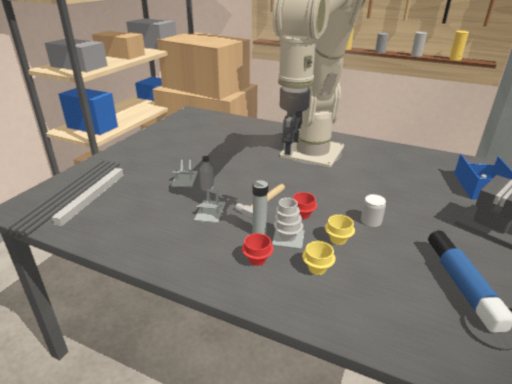

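View pics/w18.png

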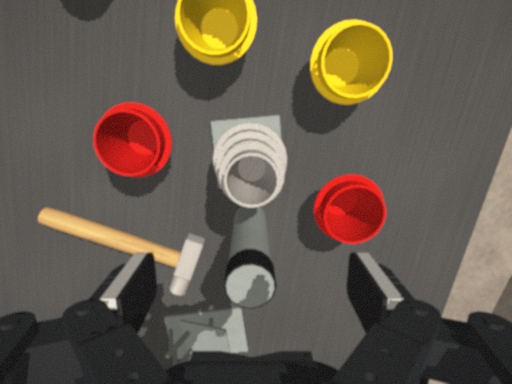

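```bash
python3 -c "
from workcell import manip
print(manip.hand_in())"
```

```text
the job is handed in; nothing more can be done
None
```

The middle cup is nested in the largest one, and the smallest is nested in the middle one. I took each cup out of its cradle along its leaning axis, set it down gently, released it and lifted the hand clear. The job was handed in at about 29 s on the robot's clock.

**Stack height and level:** The last wrist-camera checks put the rims at z = 76, 104 and 132 mm. That is 28 mm per cup, as expected. The two nested cups measured level to about 0.006 rad.

**Sideways offset:** The middle cup sits about 2.7 mm off the largest, and the smallest about 2.9 mm off the middle. Both are within the 5 mm limit but slightly over the stated 2 mm of play. The shifts run in the same direction, so calibration error may account for part of them. I did not resolve this further.

**Bystanders:** The canister, oil bottle and tin were within about 1–2 mm of their starting positions in both fixed cameras. I checked the hammer only by eye, and it looked unmoved. I did not re-measure the largest cup after nesting; it last measured within about 0.5 mm of its start just before the middle cup went in.

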